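# Count out three calf boluses on a rocking counting board

## Robot

A 6-joint arm with a two-finger parallel gripper is mounted at the origin on the work surface. World frame = base frame: x ahead of the robot, y to its left, z up, the work surface at z = 0. Lengths are in m, angles in rad, forces in N, time in s.
With the tool pointing down it reaches from about 0.25 to 0.725 m from the base axis. Payload 4 kg.
Tool frame: the origin (TCP) lies between the finger pads; the fingertips stand 8 mm ahead of it and the grasp point (between the pads) lies 11 mm behind it (bot.tip_reach is the distance from the TCP to the fingertips, in m); z points along the fingers, y is the line along which they close (so a half turn about z gives the same grasp; the last joint's range is limited). The gripper opens to 85 mm and grips with 20 to 120 N. Pads are 22 mm wide; open, the fingers measure 114 mm over their backs; the gripper's body (76 mm by 85 mm) begins 54 mm behind the grasp point. The pads swing forward as they close: fully open they stand 13 mm farther back than shut.
Start: joints at [-1.315, 0.241, 0.005, 1.335, 0, 1.571], TCP at [0.127, -0.484, 0.239] pointing down, gripper open.
Joint ranges: [-2.72, 2.72], [-1.05, 1.87], [-1.09, 1.28], [-1.99, 2.15], [-1.42, 1.44], [-3.14, 3.14]. Speed limits (rad/s): [2.79, 2.79, 3.14, 3.14, 3.14, 3.14].

## Interface

Orientations are given as a unit quaternion [x, y, z, w].
In Python, from workcell import bot gives the robot as it stands.
- The arm moves only by the tool move_arm, never from a script. Its argument "deltas" is a list of rows, each a list of 7 numbers: the opening, from 0 (shut) to 1 (fully open), then the shift along the tool's x, y, z in mm, then the turn, a rotation vector about the tool's x, y, z in degrees. In form: [[gripper, tx, ty, tz, ax, ay, az], ...]. A call has 1 to 10 rows; each row shifts and turns the commanded pose from where the row before left it, along the tool's axes as they then stand; what a row does not reach is not made up. A row lasts 1/12 s, in which the tool goes at most 41.7 mm and 7.16 degrees, less where a joint would pass 70% of its speed; a pose out of reach is approached as far as the arm can. A call is refused whole if a number of a shift passes 41.7 or a number of a turn 7.16, either way. A call with a gripper value outside its range is refused whole. The fingers move at their own pace and stop on an object; the grip force is fixed at half the most. Time passes only in rows, so rows that do not move let the fingers close. It gives the time, the measured TCP pose, the force, the opening and the grip force at its end, in the units of the state.
- bot.get_obs(): the state, without advancing time (a new reading comes with each control period).
- bot.camera(name): name is "scene" or "top"; returns the picture (400x640x3 uint8, blue, green, red); there is no depth.
- bot.calibration(name): a dict with "K" (3x3 intrinsics, pixels), "position" and "orientation" of the camera in the world. Camera axes: x right, y down, z forward; pixel columns grow to the right and rows downward; lengths in m; the calibration is good to about 2 mm. A picture is of the moment at which its call begins. calibration takes no time and is no camera call.
- bot.job_done(): hands the job in; it is judged then, once.
Trained networks look in the newest picture that a camera, given by its name, has taken for a name from the list of things; names that differ only in an ending like _2 or _b are one class to them, and where a whole thing is asked for, a point or a joint stands for the part that bears it (a point fixed in the world has none). Each returns a list of dicts, best first, with "conf" (0 to 1); they miss things now and then, are a little off and sometimes report something else, mostly with a low value. They report only what shows in the picture. A call takes as long as a camera call. They do not tell look-alikes from the thing itself.
- bot.outline_of(query, camera): "pixels" (400x640 bool, what is visible of it) and "rect" ([left, top, width, height] in pixels, round what is visible of it).
The state is a dict: "clock": time; "joint_pos": joint angles; "joint_vel": joint speeds; "tau": joint torques, N m; "eef_pos": TCP position; "tool_rot": TCP orientation; "ft_force": force on the tool from outside, world axes, zero at the start; "ft_torque": the same for the moment, N m; "grip_width": finger opening in m; "grasp_force": force on a finger pad.
Only numpy, scipy, OpenCV 4.12 (cv2) and the standard library are available. Lean on these libraries where they do the work, as an engineer would, in place of code of your own. Each camera call takes 0.05 s, during which the arm holds its last target. There are 200 camera calls.

## Task

Put the stray bolus from the counter into the counting board's channel with the other four, then lift the board's handle to tilt it until the boluses roll along and all three grooves hold one. Then tip the board gently back so that the two left over roll back into the channel while the three stay in their grooves, and let go, leaving the board tipped a little towards the channel as you found it. Leave the other things on the counter where they are.

Things in the scene. Friction and masses are not known exactly. Their poses are not given: they have to be found in the camera images.
- stand: Fixed stand of the board: dark base plate 132 x 200 x 12 mm, two upright cheeks (along y 50 mm, 146 mm high, 130 mm over their outer faces). Origin: centre of its underside, on the counter. x = pivot axis of the board, y = rolling direction: handle and channel at -y, grooves at +y. Its place varies, turned up to 13 degrees. The pivot line lies 130 mm above the origin.
- board (a joint): Tilt of the counting board (rad). 0 = level; positive = grooves' end (+y) down, handle up; negative = channel end and handle down. Stops at -0.45 and +0.50; starts at -0.12. A stiff hinge (0.7 N m) holds it wherever it is left; moving the handle takes 3 to 6 N. A bolus rolls freely on the flat floor as soon as the board tilts.
- board_floor (a point): Board's point on the pivot line, mid-lane, on the floor's top; axes of the board (x along the pivot, y to the grooves, z up). A lane 79.5 mm wide inside, end walls (36 mm high, 6 thick) at y -150 and +137 mm. Flat floor (channel) y -150 to +46, grooves beyond. Side walls upright to 20 mm over the floor, then flared to 37 mm (about 95 mm apart at the top, 102 mm outside).
- channel_free (a point): Middle of the free part of the channel's floor, at board y = +20 mm, on the floor's top; axes of the board. As found, four boluses lie side by side across the lane against the channel's end wall and fill it to about y = -20 mm, so y -20 to +46 mm is free: room for one more bolus laid across the lane, with about 25 mm for a finger before its neighbour (do not open wide there).
- groove1 (a point): First groove, 52 mm from board_floor in y: a slot 12 mm wide across the lane; a bolus sinks 1.2 mm into it. The point is the centre of a bolus resting there; axes of the board. A bolus leaves its groove if the board tilts more than about 0.38 rad either way, not at 0.25 or less moved gently.
- groove2 (a point): Second groove, 86 mm from board_floor in y, same as groove1. To fill the grooves, tilt grooves-down to 0.45 to 0.5 rad: then all boluses roll on to the far end, one to each groove, the two spare ones waiting behind on the flat.
- groove3 (a point): Third groove, 120 mm from board_floor in y, by the end wall, same as groove1.
- board_handle (a point): Grip point of the board's black handle, a bar 22 mm wide (board x), 16 mm thick, sticking 105 mm out of the channel's end wall along board -y (y -155 to -260 mm), at the floor's height. The point is the bar's centre, 215 mm from the pivot line, 59 mm outside the end wall; axes of the board. Swings on an arc about the pivot; pinched across its width from above it can turn in the grip.
- bolus1_center (a point): Centre of a bolus: plain off-white cylinder 76 mm long, 32 mm in diameter, about 75 g, its x along its length (the other axes roll with it). One of the four that start in the channel, lying across the lane.
- bolus2_center (a point): Centre of a bolus: plain off-white cylinder 76 mm long, 32 mm in diameter, about 75 g, its x along its length (the other axes roll with it). One of the four that start in the channel, lying across the lane.
- bolus3_center (a point): Centre of a bolus: plain off-white cylinder 76 mm long, 32 mm in diameter, about 75 g, its x along its length (the other axes roll with it). One of the four that start in the channel, lying across the lane.
- bolus4_center (a point): Centre of a bolus: plain off-white cylinder 76 mm long, 32 mm in diameter, about 75 g, its x along its length (the other axes roll with it). One of the four that start in the channel, lying across the lane.
- bolus5_center (a point): Centre of a bolus: plain off-white cylinder 76 mm long, 32 mm in diameter, about 75 g, its x along its length (the other axes roll with it). This one is the stray: it starts on the counter, on the left of the board, lying on its side, turned up to 52 degrees either way from lying along the robot's x.
- jar: Bystander: specimen jar 66 mm across, 75 mm high, beyond the board. Origin under its centre.
- amber_bottle: Bystander: amber bottle 56 mm across, 120 mm high, beyond the board. Origin under its centre.
- dish: Bystander: steel bowl 110 mm across, 35 mm high, on the right. Origin under its centre.
- tape: Bystander: white roll of tape lying flat, 84 mm across, 22 mm high, not far from the stray bolus. Origin under its centre.
- marker: Bystander: black marker 130 mm long, 13 mm thick, beyond the handle. Origin under its centre.
- slide_box: Bystander: grey slide box 85 x 60 x 30 mm, at the right, nearer the robot than the handle. Origin under its centre.
There are look-alikes about, which are no part of the job. Leave any orange or red look-alike of the part that bears bolus5_center alone.

How it is judged:
By the outcome, as a careful person would: the job done as asked, in the order asked, and still so for the second after the job is handed in, with the robot touching nothing.
It also fails if it takes over 61 s, if anything falls off the work surface, if the arm or the gripper's body presses on something with over 40 N, if the wrist force passes 120 N, or if a joint passes its speed limit or range.

## Working session

There is one attempt and no reset: what is moved stays moved. The work goes in short steps, Python scripts to look and compute and a tool call to move; the robot and the scene stay as the last step left them, time stands still between calls to the robot, and variables do not carry over. Pictures are saved under pics/ and viewed, at most 10 in all, crops included, and the job is handed in when it is done.

Besides the shell and the picture viewer there is one more tool, called after ">>>" as name([rows], argument=value, ...), one row to a line, values as JSON. move_arm: Moves the arm, as the interface text tells. Its arguments: {"type":"object","properties":{"deltas":{"type":"array","items":{"type":"array","items":{"type":"number"}}}},"required":["deltas"]}

```bash
mkdir -p pics; ls; cat > h.py <<'E'
import numpy as np, cv2
from scipy.spatial.transform import Rotation as R
from workcell import bot
def ray(cam,uv):
    c=bot.calibration(cam);K=np.array(c["K"]);d=R.from_quat(c["orientation"]).apply(np.linalg.inv(K)@[uv[0],uv[1],1.])
    return np.array(c["position"]),d
def at_z(cam,uv,z):
    p,d=ray(cam,uv);return p+d*(z-p[2])/d[2]
def proj(cam,P):
    c=bot.calibration(cam);K=np.array(c["K"]);q=R.from_quat(c["orientation"]).inv().apply(np.atleast_2d(P)-np.array(c["position"]))
    q=q@K.T;return q[:,:2]/q[:,2:]
def st():
    o=bot.get_obs();print(round(o["clock"],2),np.round(o["eef_pos"],4),np.round(o["tool_rot"],4),np.round(o["ft_force"],1),round(o["grip_width"],4),round(o["grasp_force"],1))
E
python3 - <<'E'
from h import *
for n in("scene","top"):
    cv2.imwrite(f"pics/{n}0.png",bot.camera(n)); c=bot.calibration(n);print(n,c)
    for q in("bolus5_center","board_handle","stand","board","tape"):
        for r in bot.outline_of(q,n)[:7]:
            v,u=np.nonzero(r["pixels"]);print(q,round(r["conf"],2),r["rect"],u.mean().round(1),v.mean().round(1),len(u))
st()
E
```

```text
pics
scene {'K': array([[460.7709467 ,   0.        , 313.88262338],
       [  0.        , 460.7709467 , 202.54522777],
       [  0.        ,   0.        ,   1.        ]]), 'position': array([1.18120612, 0.66803031, 0.7889289 ]), 'orientation': array([ 0.32990585,  0.82812847, -0.42488296, -0.15760657])}
bolus5_center 0.91 [447.2, 239.8, 27.7, 30.6] 460.7 253.1 420
bolus5_center 0.87 [408.2, 250.2, 19.6, 30.9] 417.4 264.3 394
board_handle 0.8 [256.0, 163.2, 111.0, 72.0] 318.2 201.5 3305
stand 0.56 [258.7, 161.6, 106.4, 113.0] 314.1 219.8 6084
board 0.71 [252.6, 160.8, 109.6, 74.0] 317.9 201.7 3239
tape 0.65 [336.4, 308.7, 40.8, 37.2] 359.4 326.0 870
top {'K': array([[480.66968997,   0.        , 322.12087546],
       [  0.        , 480.66968997, 202.61515203],
       [  0.        ,   0.        ,   1.        ]]), 'position': array([0.50162569, 0.00656663, 1.23331255]), 'orientation': array([ 0.71253387, -0.70109165,  0.02013413, -0.01898944])}
bolus5_center 0.82 [180.9, 225.0, 12.9, 28.0] 185.0 237.7 402
bolus5_center 0.65 [214.4, 229.7, 30.0, 28.6] 229.4 243.2 395
bolus5_center 0.61 [442.4, 243.6, 26.7, 39.1] 453.2 261.1 896
board_handle 0.65 [354.1, 177.1, 13.7, 43.0] 360.9 199.3 520
board_handle 0.58 [266.7, 168.4, 172.6, 59.1] 326.1 194.5 4419
stand 0.68 [264.5, 168.5, 175.1, 61.5] 326.5 197.1 5215
board 0.96 [264.6, 161.0, 175.6, 66.6] 328.6 194.7 4649
tape 0.58 [206.9, 136.4, 31.7, 31.7] 223.3 152.7 482
0.6 [ 0.1265 -0.4837  0.2393] [ 0.9918  0.1275 -0.      0.    ] [ 0.6 -0.6  1.1] 0.0856 0.0
```

View pics/scene0.png

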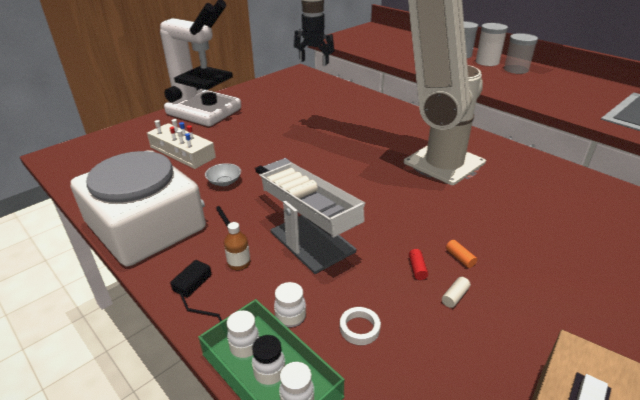

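View pics/top0.png

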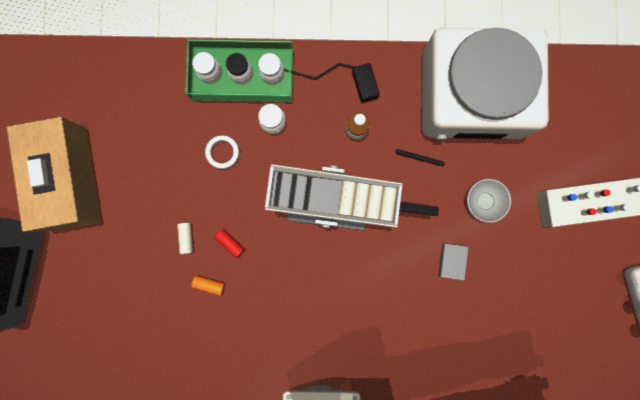

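The top view shows three bolus-shaped things: off-white at (185,238), red at (229,243) and orange at (208,286). The off-white one is the plain stray. The board spans (266–440, 165–228), with the handle on the right and the grooves on the left. I'll confirm with one enlarged crop.

```bash
python3 - <<'E'
from h import *
im=cv2.imread("pics/top0.png")
a=cv2.resize(im[150:240,250:450],None,fx=4,fy=4,interpolation=cv2.INTER_CUBIC)
b=cv2.resize(im[215:300,170:250],None,fx=2.8,fy=2.8,interpolation=cv2.INTER_CUBIC)
o=np.zeros((600,800,3),np.uint8);o[:360]=a;o[361:361+b.shape[0],:b.shape[1]]=b
s=cv2.imread("pics/scene0.png")
b=cv2.resize(s[150:270,245:375],None,fx=1.9,fy=1.9,interpolation=cv2.INTER_CUBIC);o[361:361+b.shape[0],260:260+b.shape[1]]=b
cv2.imwrite("pics/crop0.png",o)
E
```

```text
(no output)
```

View pics/crop0.png

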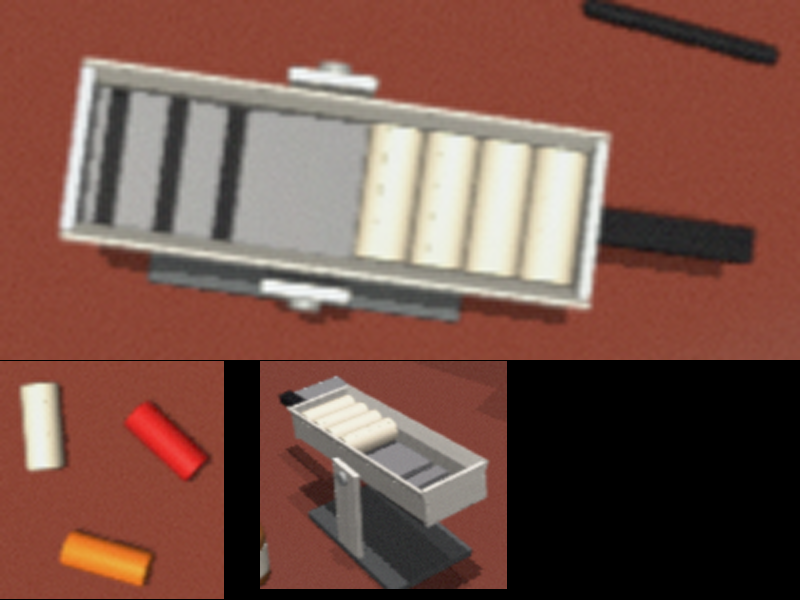

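Crop confirms it: the off-white cylinder at top (185,238) is the stray, and the red and orange ones are decoys. The rim corners and handle tip are clear, so I'll fit the board pose from them.

```bash
cat >> h.py <<'E'
def board(p,tilt,P):  # p=x,y,yaw
    P=np.atleast_2d(P);return R.from_euler('z',p[2]).apply(R.from_euler('x',-tilt).apply(P)+[0,0,.13])+[p[0],p[1],0]
E
python3 - <<'E'
from h import *
from scipy.optimize import least_squares
B=np.array([[51,143,37],[-51,143,37],[-51,-156,37],[51,-156,37],[11,-260,8],[-11,-260,8]])/1e3
T=np.array([[271.25,164.5],[265.5,209.5],[397,226.25],[402,183],[438,207],[437.5,215.5]])
S=np.array([[331.8,221.6],[364.5,203.7],[284.5,159],[262.4,177.4]])
f=lambda q:np.r_[(proj("top",board(q,q[3],B))-T).ravel(),(proj("scene",board(q,q[3],B[:4]))-S).ravel(),(q[3]+.12)*100]
r=least_squares(f,[.52,0,-.1,-.12]);print(r.x,r.fun.round(1));p=r.x
f2=lambda q:(proj("top",board(q,-.12,B))-T).ravel()
r2=least_squares(f2,[.52,0,-.1]);print(r2.x)
np.save("p.npy",p)
for n,P in dict(free=[0,.02,0],free16=[0,.02,.016],handle=[0,-.215,0],htop=[0,-.215,.008]).items():print(n,[board(p,t,P)[0].round(4) for t in(-.12,.48)])
# stray
for n,(u0,v0,u1,v1) in dict(top=(170,215,250,300),scene=(430,270,490,315)).items():
    im=cv2.imread(f"pics/{n}0.png");h=cv2.cvtColor(im,cv2.COLOR_BGR2HSV)
    m=np.zeros(im.shape[:2],np.uint8);m[v0:v1,u0:u1]=((h[...,1]<90)&(h[...,2]>110))[v0:v1,u0:u1]
    v,u=np.nonzero(m);rc=cv2.minAreaRect(np.c_[u,v].astype(np.float32));print(n,len(u),rc)
    c=at_z(n,rc[0],.016 if n=="scene" else .02);print(c)
    pts=cv2.boxPoints(rc);w=np.array([at_z(n,q,.02)[:2] for q in pts]);
    e=[w[1]-w[0],w[2]-w[1]];l=max(e,key=np.linalg.norm);print([np.linalg.norm(x).round(4) for x in e],"axis deg",np.degrees(np.arctan2(l[1],l[0])))
for q in[(223.3,152.7)]:print("tape",at_z("top",q,.022))
print("others",at_z("top",(229,243),.016),at_z("top",(208,286),.016))
E
```

```text
[ 0.57764516 -0.01080294 -0.10574123 -0.11544295] [-1.1 -0.5 -1.3  0.6 -0.3  0.4 -0.2 -1.1  1.3 -1.3  0.8 -0.5 -2.  -1.8
  1.3 -1.4  6.4  2.6 -4.  -3.   0.5]
[ 0.57727149 -0.01122993 -0.11121793]
free [array([0.5797, 0.0089, 0.1324]), array([0.5795, 0.0068, 0.1208])]
free16 [array([0.5795, 0.007 , 0.1483]), array([0.5803, 0.0142, 0.135 ])]
handle [array([ 0.5551, -0.2231,  0.1043]), array([ 0.5575, -0.2004,  0.2293])]
htop [array([ 0.555 , -0.224 ,  0.1122]), array([ 0.5579, -0.1968,  0.2364])]
top 404 ((184.23448181152344, 237.98623657226562), (30.535451889038086, 13.271178245544434), 86.633544921875)
[0.47408135 0.35063009 0.02      ]
[np.float64(0.0334), np.float64(0.0767)] axis deg -174.84201279405167
scene 492 ((455.5946044921875, 291.2886657714844), (15.445537567138672, 34.654170989990234), 38.1572265625)
[0.473656   0.34955174 0.016     ]
[np.float64(0.1062), np.float64(0.0364)] axis deg -172.32451449340545
tape [0.69149776 0.25791135 0.022     ]
others [0.46319137 0.23846863 0.016     ] [0.35473641 0.28828454 0.016     ]
```

```bash
cat >> h.py <<'E'
def go(xyz,xdeg=None):
    o=bot.get_obs();r=R.from_quat(o["tool_rot"]);d=r.inv().apply(np.array(xyz)-o["eef_pos"])*1e3
    if xdeg is None: print("shift",d.round(1));return
    c,s=np.cos(np.radians(xdeg)),np.sin(np.radians(xdeg))
    t=R.from_matrix(np.array([[c,s,0],[s,-c,0],[0,0,-1]]))
    print("shift(now axes)",d.round(1),"rotvec",np.degrees((r.inv()*t).as_rotvec()).round(2),"shift(final axes)",(t.inv().apply(np.array(xyz)-o["eef_pos"])*1e3).round(1))
E
python3 -c "
from h import *
p=np.array([.5774,-.0111,-.109]);np.save('p.npy',p)
go([.474,.350,.20],5.2)"
```

```text
shift(now axes) [ 547.1 -718.7   39.3] rotvec [0.   0.   9.46] shift(final axes) [ 421.6 -798.8   39.3]
```

>>> move_arm([
  [1, 0, 0, 0, 0, 0, 4.73],
  [1, 0, 0, 0, 0, 0, 4.73],
  [1, 17.6, -33.3, 0, 0, 0, 0],
  [1, 17.6, -33.3, 0, 0, 0, 0],
  [1, 17.6, -33.3, 0, 0, 0, 0],
  [1, 17.6, -33.3, 0, 0, 0, 0],
  [1, 17.6, -33.3, 0, 0, 0, 0],
  [1, 17.6, -33.3, 0, 0, 0, 0],
  [1, 17.6, -33.3, 0, 0, 0, 0],
  [1, 17.6, -33.3, 0, 0, 0, 0],
])

```text
clock: 1.43
eef_pos: [0.2428, -0.2041, 0.2395]
tool_rot: [0.999, 0.045, 0.0, 0.0]
ft_force: [1.7, 0.8, -0.1]
grip_width: 0.0853
grasp_force: 0.0
```

>>> move_arm([
  [1, 17.6, -33.3, 0, 0, 0, 0],
  [1, 17.6, -33.3, 0, 0, 0, 0],
  [1, 17.6, -33.3, 0, 0, 0, 0],
  [1, 17.6, -33.3, 0, 0, 0, 0],
  [1, 17.6, -33.3, 0, 0, 0, 0],
  [1, 17.6, -33.3, 0, 0, 0, 0],
  [1, 17.6, -33.3, 0, 0, 0, 0],
  [1, 17.6, -33.3, 0, 0, 0, 0],
  [1, 17.6, -33.3, 0, 0, 0, 0],
  [1, 17.6, -33.3, 0, 0, 0, 0],
])

```text
clock: 2.27
eef_pos: [0.3942, 0.08, 0.2414]
tool_rot: [0.996, 0.081, -0.002, -0.026]
ft_force: [0.2, -0.9, 0.3]
grip_width: 0.0853
grasp_force: 0.0
```

```bash
python3 -c "
from h import *
st();go([.474,.350,.10],5.2)"
```

```text
2.27 [0.3942 0.08   0.2414] [ 0.9963  0.0812 -0.0022 -0.0261] [ 0.2 -0.9  0.3] 0.0853 0.0
shift(now axes) [ 122.5 -245.7  154.5] rotvec [-3.    0.12  4.12] shift(final axes) [ 103.9 -261.6  141.4]
```

>>> move_arm([
  [1, 0, 0, 0, 0, 0, 0],
  [1, 0, 0, 0, 0, 0, 0],
])

```text
clock: 2.43
eef_pos: [0.394, 0.079, 0.2411]
tool_rot: [0.996, 0.08, -0.003, -0.026]
ft_force: [-0.3, -0.2, -0.2]
grip_width: 0.0856
grasp_force: 0.0
```

```bash
python3 -c "
from h import *
st();go([.474,.350,.10],5.2)"
```

```text
2.43 [0.394  0.079  0.2411] [ 0.9964  0.0804 -0.0026 -0.0256] [-0.3 -0.2 -0.2] 0.0856 0.0
shift(now axes) [ 122.6 -247.1  153.9] rotvec [-2.95  0.17  4.02] shift(final axes) [ 104.2 -262.6  141.1]
```

>>> move_arm([
  [1, 0, 0, 0, -2.95, 0.17, 4.02],
  [1, 11.6, -29.2, 10, 0, 0, 0],
  [1, 11.6, -29.2, 15, 0, 0, 0],
  [1, 11.6, -29.2, 15, 0, 0, 0],
  [1, 11.6, -29.2, 15, 0, 0, 0],
  [1, 11.6, -29.2, 15, 0, 0, 0],
  [1, 11.6, -29.2, 15, 0, 0, 0],
  [1, 11.6, -29.2, 15, 0, 0, 0],
  [1, 11.6, -29.2, 15, 0, 0, 0],
  [1, 11.6, -29.0, 16, 0, 0, 0],
])

```text
clock: 3.27
eef_pos: [0.4763, 0.1948, 0.13]
tool_rot: [0.986, 0.154, -0.011, -0.068]
ft_force: [0.8, 0.0, -0.2]
grip_width: 0.0856
grasp_force: 0.0
```

```bash
python3 -c "
from h import *
im=bot.camera('scene');st();go([.474,.350,.013],5.2)
s=cv2.resize(im[180:340,380:580],None,fx=4,fy=4);s=s[:600]
cv2.imwrite('pics/s1.png',s)"
```

```text
3.32 [0.4766 0.1971 0.1277] [ 0.9854  0.1552 -0.0121 -0.0693] [ 3.4  2.  -0.3] 0.0853 0.0
shift(now axes) [  44.8 -128.7  134. ] rotvec [-8.02  1.02 12.68] shift(final axes) [  11.3 -152.5  114.7]
```

View pics/s1.png

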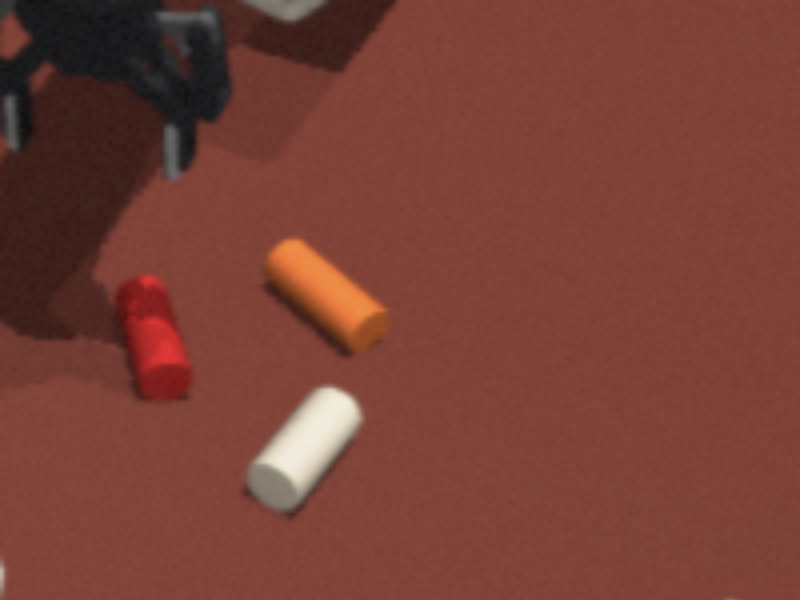

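The off-white bolus is clear at crop (305,450). The gripper is still short of it, at upper left, because the rows were speed-limited. I'll continue more slowly.

>>> move_arm([
  [1, 0, 0, 0, -4, 0.5, 6.3],
  [1, 0, 0, 0, -4, 0.5, 6.3],
  [1, 2, -18, 0, 0, 0, 0],
  [1, 2, -18, 0, 0, 0, 0],
  [1, 2, -18, 0, 0, 0, 0],
  [1, 2, -18, 0, 0, 0, 0],
  [1, 2, -18, 0, 0, 0, 0],
  [1, 2, -18, 0, 0, 0, 0],
])

```text
clock: 3.98
eef_pos: [0.4928, 0.1786, 0.1396]
tool_rot: [0.988, 0.143, -0.01, -0.053]
ft_force: [0.2, -0.6, 0.0]
grip_width: 0.0854
grasp_force: 0.0
```

```bash
python3 -c "
from h import *
print(np.round(bot.get_obs()['joint_pos'],3),np.round(bot.get_obs()['joint_vel'],2));st();go([.474,.350,.10],5.2)"
```

```text
[ 0.287  0.355 -0.11   1.109  0.109  3.141] [ 0.16  0.04  0.11  0.08  0.09 -0.  ]
3.98 [0.4928 0.1786 0.1396] [ 0.9882  0.143  -0.0097 -0.0534] [ 0.2 -0.6  0. ] 0.0854 0.0
shift(now axes) [  30.7 -164.4   57.6] rotvec [-6.18  0.84 11.26] shift(final axes) [  -3.2 -172.4   39.6]
```

>>> move_arm([
  [1, 0, 0, 0, 0, 0, -7.1],
  [1, 0, 0, 0, 0, 0, -7.1],
  [1, 0, 0, 0, 0, 0, -7.1],
  [1, 0, 0, 0, 0, 0, -7.1],
  [1, 0, 0, 0, 0, 0, -7.1],
  [1, 0, 0, 0, 0, 0, -7.1],
  [1, 0, 0, 0, 0, 0, -7.1],
  [1, 0, 0, 0, 0, 0, -7.1],
  [1, 0, 0, 0, 0, 0, -7.1],
  [1, 0, 0, 0, 0, 0, -7.1],
])

```text
clock: 4.82
eef_pos: [0.4929, 0.1782, 0.1394]
tool_rot: [0.72, 0.692, 0.023, -0.049]
ft_force: [-0.3, -0.1, 0.1]
grip_width: 0.0854
grasp_force: 0.0
```

>>> move_arm([
  [1, 0, 0, 0, 0, 0, -7.1],
  [1, 0, 0, 0, 0, 0, -7.1],
  [1, 0, 0, 0, 0, 0, -7.1],
  [1, 0, 0, 0, 0, 0, -7.1],
  [1, 0, 0, 0, 0, 0, -7.1],
  [1, 0, 0, 0, 0, 0, -7.1],
  [1, 0, 0, 0, 0, 0, -7.1],
  [1, 0, 0, 0, 0, 0, -7.1],
  [1, 0, 0, 0, 0, 0, -7.1],
  [1, 0, 0, 0, 0, 0, -7.1],
])

```text
clock: 5.65
eef_pos: [0.4929, 0.1782, 0.1394]
tool_rot: [0.184, 0.981, 0.047, -0.026]
ft_force: [0.1, 0.0, -0.2]
grip_width: 0.0854
grasp_force: 0.0
```

```bash
python3 -c "
from h import *
print(np.round(bot.get_obs()['joint_pos'],3));st();go([.474,.350,.08],185.2)"
```

```text
[ 0.286  0.355 -0.111  1.109  0.108  0.656]
5.65 [0.4929 0.1782 0.1394] [ 0.1838  0.9815  0.0472 -0.0264] [ 0.1  0.  -0.2] 0.0854 0.0
shift(now axes) [ 75.  147.6  77.2] rotvec [  5.59  -2.8  -26.38] shift(final axes) [  3.3 172.8  59.4]
```

>>> move_arm([
  [1, 0, 0, 0, 1.4, -0.7, -6.6],
  [1, 0, 0, 0, 1.4, -0.7, -6.6],
  [1, 0, 0, 0, 1.4, -0.7, -6.6],
  [1, 0, 0, 0, 1.4, -0.7, -6.6],
  [1, 0, 28, 0, 0, 0, 0],
  [1, 0, 28, 0, 0, 0, 0],
  [1, 0, 28, 0, 0, 0, 0],
  [1, 0, 28, 0, 0, 0, 0],
  [1, 0, 28, 0, 0, 0, 0],
  [1, 0, 28, 0, 0, 0, 0],
])

```text
clock: 6.48
eef_pos: [0.4783, 0.347, 0.1393]
tool_rot: [-0.042, 0.999, -0.0, -0.0]
ft_force: [-0.5, -0.0, 0.0]
grip_width: 0.0854
grasp_force: 0.0
```

```bash
python3 -c "
from h import *
st();go([.474,.350,.06],185.2)"
```

```text
6.48 [0.4783 0.347  0.1393] [-4.240e-02  9.991e-01 -2.000e-04 -4.000e-04] [-0.5 -0.   0. ] 0.0854 0.0
shift(now axes) [ 4.   3.4 79.3] rotvec [-0.02 -0.04 -0.33] shift(final axes) [ 4.   3.4 79.3]
```

>>> move_arm([
  [1, 4, 3, 20, 0, 0, 0],
  [1, 0, 0, 25, 0, 0, 0],
  [1, 0, 0, 25, 0, 0, 0],
  [1, 0, 0, 25, 0, 0, 0],
  [1, 0, 0, 16, 0, 0, 0],
  [1, 0, 0, 10, 0, 0, 0],
  [1, 0, 0, 6, 0, 0, 0],
  [1, 0, 0, 0, 0, 0, 0],
])

```text
clock: 7.15
eef_pos: [0.4741, 0.3472, 0.011]
tool_rot: [-0.042, 0.999, -0.001, -0.001]
ft_force: [-0.0, -0.0, -0.1]
grip_width: 0.0854
grasp_force: 0.0
```

>>> move_arm([
  [0, 0, 0, 0, 0, 0, 0],
  [0, 0, 0, 0, 0, 0, 0],
  [0, 0, 0, 0, 0, 0, 0],
  [0, 0, 0, 0, 0, 0, 0],
  [0, 0, 0, 0, 0, 0, 0],
  [0, 0, 0, 0, 0, 0, 0],
  [0, 0, 0, 0, 0, 0, 0],
  [0, 0, 0, 0, 0, 0, 0],
])

```text
clock: 7.82
eef_pos: [0.4759, 0.3476, 0.0135]
tool_rot: [-0.041, 0.999, 0.0, 0.001]
ft_force: [-0.4, -0.7, 6.9]
grip_width: 0.03
grasp_force: 59.4
```

>>> move_arm([
  [0, 0, 0, -10, 0, 0, 0],
  [0, 0, 0, -20, 0, 0, 0],
  [0, 0, 0, -30, 0, 0, 0],
  [0, 0, 0, -35, 0, 0, 0],
  [0, 0, 0, -35, 0, 0, 0],
  [0, 0, 0, -35, 0, 0, 0],
  [0, 0, 0, -35, 0, 0, 0],
  [0, 0, 0, -35, 0, 0, 0],
  [0, 0, 0, 0, 0, 0, 5.75],
  [0, 0, 0, 0, 0, 0, 5.75],
])

```text
clock: 8.65
eef_pos: [0.4762, 0.3478, 0.251]
tool_rot: [0.061, 0.998, 0.002, 0.002]
ft_force: [0.9, 0.2, -1.6]
grip_width: 0.03
grasp_force: 59.4
```

```bash
python3 -c "
from h import *
im=bot.camera('scene');cv2.imwrite('pics/s2.png',im[0:320,240:620])
p=np.load('p.npy');t=board(p,-.12,[0,.024,0])[0];print(t)
st();go([t[0],t[1],.25],173.75)"
```

```text
[0.57999205 0.012586   0.13287309]
8.7 [0.4754 0.3473 0.2491] [6.29e-02 9.98e-01 5.00e-04 8.00e-04] [ 0.1  0.1 -1.5] 0.0304 59.4
shift(now axes) [-145.8 -318.9   -1. ] rotvec [ 0.06  0.09 -0.97] shift(final axes) [-140.4 -321.3   -0.9]
```

View pics/s2.png

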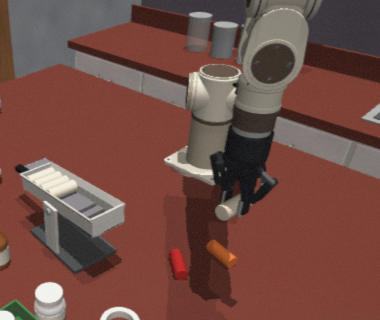

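The off-white bolus is held, at (228,207) in the crop, and both look-alikes are untouched. Next I'll carry it over the board.

>>> move_arm([
  [0, -14, -31, 0, 0, 0, -0.97],
  [0, -14, -32.5, 0, 0, 0, 0],
  [0, -14, -32.5, 0, 0, 0, 0],
  [0, -14, -32.5, 0, 0, 0, 0],
  [0, -14, -32.5, 0, 0, 0, 0],
  [0, -14, -32.5, 0, 0, 0, 0],
  [0, -14, -32.5, 0, 0, 0, 0],
  [0, -14, -32.5, 0, 0, 0, 0],
  [0, -14, -32.5, 0, 0, 0, 0],
  [0, -14, -28, 0, 0, 0, 0],
])

```text
clock: 9.53
eef_pos: [0.5811, 0.0131, 0.2469]
tool_rot: [0.05, 0.999, -0.001, -0.001]
ft_force: [-0.0, -0.0, -1.1]
grip_width: 0.0298
grasp_force: 59.4
```

>>> move_arm([
  [0, 0, 0, 0, 0, 0, 0],
  [0, 0, 0, 0, 0, 0, 0],
])

```text
clock: 9.7
eef_pos: [0.5814, 0.0136, 0.2465]
tool_rot: [0.052, 0.999, -0.0, -0.001]
ft_force: [-0.9, -0.2, 0.1]
grip_width: 0.0301
grasp_force: 59.5
```

```bash
python3 -c "
from h import *
im=bot.camera('scene');it=bot.camera('top')
st();go([.58,.0126,.21],173.75)
a=cv2.resize(im[120:270,240:390],None,fx=2.66,fy=2.66,interpolation=cv2.INTER_CUBIC);b=cv2.resize(it[140:240,250:450],None,fx=4,fy=4,interpolation=cv2.INTER_CUBIC)[:, :400]
cv2.imwrite('pics/s3.png',np.hstack([a,np.pad(b,((0,a.shape[0]-b.shape[0]) if a.shape[0]>b.shape[0] else (0,0),(0,0),(0,0)))[:a.shape[0]]]))"
```

```text
9.8 [0.581  0.0158 0.2468] [ 5.000e-02  9.987e-01 -2.000e-04 -1.200e-03] [-0.6 -0.7 -0.8] 0.03 59.5
shift(now axes) [ 0.6 -3.3 36.8] rotvec [-0.03 -0.13  0.51] shift(final axes) [ 0.7 -3.3 36.8]
```

View pics/s3.png

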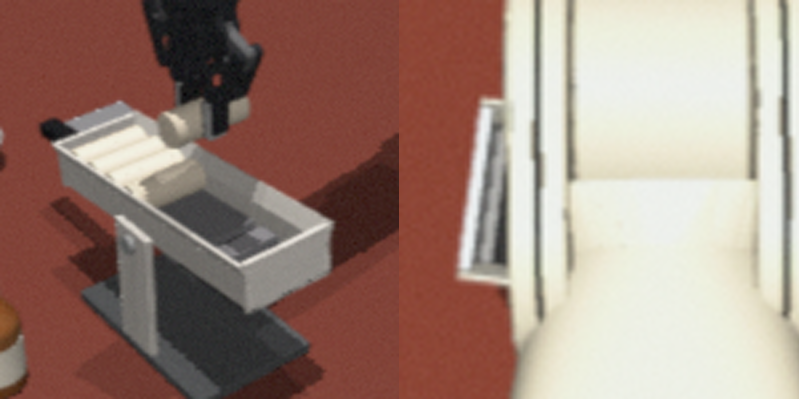

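```bash
python3 -c "
from h import *
from scipy.optimize import least_squares
B=np.array([[51,143,37],[-51,143,37],[-51,-156,37],[51,-156,37],[11,-260,8],[-11,-260,8]])/1e3
T=np.array([[271.25,164.5],[265.5,209.5],[397,226.25],[402,183],[438,207],[437.5,215.5]])
S=np.array([[247,262],[333,222],[133,112],[54,145]])/2.66+[240,120]
f=lambda q:np.r_[(proj('top',board(q,q[3],B))-T).ravel(),(proj('scene',board(q,q[3],B[:4]))-S).ravel(),(q[3]+.12)*100]
r=least_squares(f,[.52,0,-.1,-.12]);print(r.x,r.fun.round(1))
f=lambda q:(proj('scene',board(q,-.12,B[:4]))-S).ravel()
r=least_squares(f,[.52,0,-.1]);print('scene only',r.x,r.fun.round(1))
f=lambda q:(proj('top',board(q,-.12,B))-T).ravel()
r=least_squares(f,[.52,0,-.1]);print('top only',r.x,r.fun.round(1))
a=np.radians(-6);ax=np.array([np.cos(a),np.sin(a),0]);perp=np.array([-ax[1],ax[0],0]);th=np.linspace(0,6.28,40)
for s in(-.004,0,.004):
  C=np.array([.581,.0150,.249])+ax*s
  ring=.016*(np.outer(np.cos(th),perp)+np.outer(np.sin(th),[0,0,1]))
  for e in(1,-1):
    q=(proj('scene',C+e*ax*.038+ring)-[240,120])*2.66;print(s,e,'u',q[:,0].min().round(),q[:,0].max().round(),'v',q[:,1].min().round(),q[:,1].max().round())
"
```

```text
[ 0.57645061 -0.01052586 -0.10639054 -0.12225615] [-1.1 -0.  -1.3  1.1 -0.4  1.  -0.3 -0.4  1.  -0.7  0.4  0.1 -2.7  0.7
  0.9 -1.8  1.3 -0.3 -1.5  0.  -0.2]
scene only [ 0.57625353 -0.00902522 -0.09711424] [-1.5  1.   1.8 -1.7  1.2 -0.1 -1.5  0.4]
top only [ 0.57727149 -0.01122993 -0.11121793] [-0.6 -0.7 -1.1  0.4 -0.3  1.   0.1 -0.5  1.3 -0.5  0.7  0.3]
-0.004 1 u 160.0 182.0 v 112.0 149.0
-0.004 -1 u 231.0 254.0 v 83.0 119.0
0 1 u 156.0 178.0 v 114.0 150.0
0 -1 u 227.0 250.0 v 85.0 120.0
0.004 1 u 152.0 174.0 v 115.0 152.0
0.004 -1 u 224.0 247.0 v 86.0 122.0
```

>>> move_arm([
  [0, 1, -2, 20, 0, 0, 0.4],
  [0, 0, 0, 20, 0, 0, 0],
  [0, 0, 0, 20, 0, 0, 0],
  [0, 0, 0, 12, 0, 0, 0],
  [0, 0, 0, 8, 0, 0, 0],
  [0, 0, 0, 0, 0, 0, 0],
])

```text
clock: 10.3
eef_pos: [0.5804, 0.0149, 0.1662]
tool_rot: [0.053, 0.999, -0.0, -0.0]
ft_force: [2.0, -0.0, -0.7]
grip_width: 0.0302
grasp_force: 59.4
```

```bash
python3 -c "
from h import *
p=np.array([.5767,-.0107,-.107]);np.save('p.npy',p)
t=board(p,-.12,[0,.024,.016])[0];print(t);im=bot.camera('scene')
st();go([t[0]+.001,t[1],.149],173.9)
a=cv2.resize(im[120:270,240:390],None,fx=3.9,fy=3.9,interpolation=cv2.INTER_CUBIC);cv2.imwrite('pics/s4.png',a)"
```

```text
[0.57904011 0.0110867  0.14875803]
10.35 [0.5804 0.0147 0.1672] [ 5.290e-02  9.986e-01 -3.000e-04 -4.000e-04] [ 0.5 -0.4 -1.2] 0.0298 59.4
shift(now axes) [-0.  -3.7 18.2] rotvec [-0.04 -0.04  0.04] shift(final axes) [-0.  -3.7 18.2]
```

View pics/s4.png

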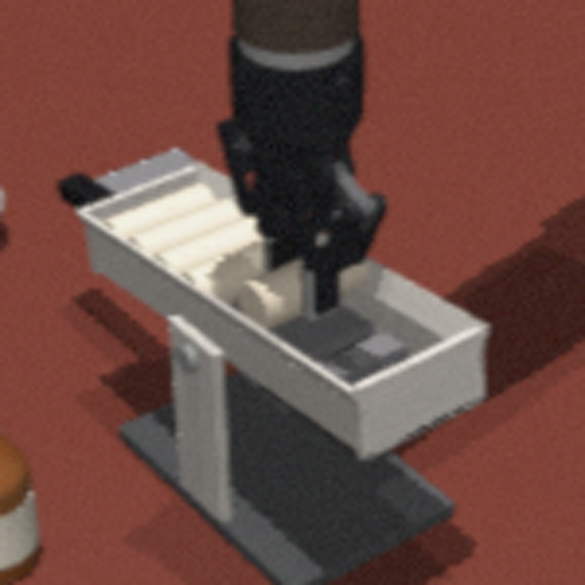

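The bolus is inside the lane at crop (265,298), with clearance to its neighbour. I'll lower it.

>>> move_arm([
  [0, 0, -1, 5, 0, 0, 0],
  [0, 0, 0, 5, 0, 0, 0],
  [0, 0, 0, 4, 0, 0, 0],
  [0, 0, 0, 3, 0, 0, 0],
  [0, 0, 0, 0, 0, 0, 0],
])

```text
clock: 10.77
eef_pos: [0.5804, 0.0125, 0.1499]
tool_rot: [0.054, 0.999, -0.0, -0.0]
ft_force: [1.1, -0.3, -0.9]
grip_width: 0.03
grasp_force: 59.4
```

>>> move_arm([
  [0.45, 0, 0, 0, 0, 0, 0],
  [0.5, 0, 0, 0, 0, 0, 0],
  [0.5, 0, 0, 0, 0, 0, 0],
  [0.5, 0, 0, 0, 0, 0, 0],
  [0.5, 0, 0, -5, 0, 0, 0],
  [0.5, 0, 0, -10, 0, 0, 0],
  [0.5, 0, 0, -15, 0, 0, 0],
  [0.5, 0, 0, -25, 0, 0, 0],
  [0.5, 0, 0, -35, 0, 0, 0],
  [0.5, 0, 0, -35, 0, 0, 0],
])

```text
clock: 11.6
eef_pos: [0.5797, 0.0126, 0.277]
tool_rot: [0.054, 0.999, -0.0, -0.001]
ft_force: [0.9, -0.4, 0.4]
grip_width: 0.0429
grasp_force: 0.0
```

```bash
python3 -c "
from h import *
im=bot.camera('scene');p=np.load('p.npy');h=board(p,-.12,[0,-.215,0])[0];print(h)
st();go([h[0],h[1],.25],83.9)
a=cv2.resize(im[120:270,240:390],None,fx=3,fy=3,interpolation=cv2.INTER_CUBIC);cv2.imwrite('pics/s5.png',a)"
```

```text
[ 0.55390399 -0.22293311  0.10426188]
11.65 [0.583  0.0128 0.286 ] [5.400e-02 9.985e-01 1.000e-04 6.400e-03] [2.4 0.2 6.5] 0.0425 0.0
shift(now axes) [   4.  -237.5   35.7] rotvec [ 0.62  0.53 89.91] shift(final axes) [-237.4   -3.9   36. ]
```

View pics/s5.png

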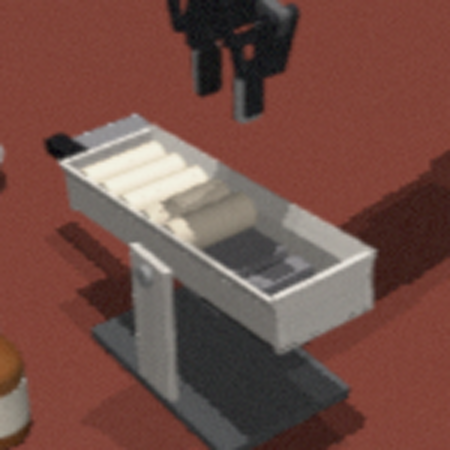

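All five boluses are in the lane; the new one rolled against its neighbour at crop (220,220). Next, the handle.

>>> move_arm([
  [1, 0.4, -26, 0, 0, 0, 0],
  [1, 0.4, -26.4, 0, 0, 0, 0],
  [1, 0.4, -26.4, 0, 0, 0, 0],
  [1, 0.4, -26.4, 0, 0, 0, 0],
  [1, 0.4, -26.4, 0, 0, 0, 0],
  [1, 0.4, -26.4, 0, 0, 0, 0],
  [1, 0.4, -26.4, 0, 0, 0, 0],
  [1, 0.4, -26.4, 0, 0, 0, 0],
  [1, 0.4, -26.4, 0, 0, 0, 0],
  [1, 0, 0, 0, 0, 0, 6.9],
])

```text
clock: 12.48
eef_pos: [0.5505, -0.2274, 0.2763]
tool_rot: [0.117, 0.993, -0.002, 0.0]
ft_force: [-0.0, 0.1, -0.3]
grip_width: 0.0853
grasp_force: 0.0
```

>>> move_arm([
  [1, 0, 0, 0, 0, 0, 7],
  [1, 0, 0, 0, 0, 0, 7],
  [1, 0, 0, 0, 0, 0, 7],
  [1, 0, 0, 0, 0, 0, 7],
  [1, 0, 0, 0, 0, 0, 7],
  [1, 0, 0, 0, 0, 0, 7],
  [1, 0, 0, 0, 0, 0, 7],
  [1, 0, 0, 0, 0, 0, 7],
  [1, 0, 0, 0, 0, 0, 7],
  [1, 0, 0, 0, 0, 0, 7],
])

```text
clock: 13.32
eef_pos: [0.5514, -0.2228, 0.2766]
tool_rot: [0.665, 0.746, -0.0, 0.001]
ft_force: [0.2, -0.7, 0.0]
grip_width: 0.0854
grasp_force: 0.0
```

```bash
python3 -c "
from h import *
p=np.load('p.npy');h=board(p,-.12,[0,-.215,0])[0]
st();go([h[0],h[1],.15],83.9)"
```

```text
13.32 [ 0.5514 -0.2228  0.2766] [ 6.655e-01  7.464e-01 -2.000e-04  7.000e-04] [ 0.2 -0.7  0. ] 0.0854 0.0
shift(now axes) [ -0.2   2.4 126.6] rotvec [ 0.04  0.07 12.67] shift(final axes) [  0.2   2.5 126.6]
```

>>> move_arm([
  [1, 0, 0, 0, 0, 0, 6.3],
  [1, 0, 0, 0, 0, 0, 6.3],
  [1, 0, 2.5, 30, 0, 0, 0],
  [1, 0, 0, 35, 0, 0, 0],
  [1, 0, 0, 35, 0, 0, 0],
  [1, 0, 0, 35, 0, 0, 0],
  [1, 0, 0, 25, 0, 0, 0],
  [1, 0, 0, 13, 0, 0, 0],
  [1, 0, 0, 8, 0, 0, 0],
  [1, 0, 0, 0, 0, 0, 0],
])

```text
clock: 14.15
eef_pos: [0.5528, -0.2228, 0.0932]
tool_rot: [0.741, 0.671, -0.001, -0.001]
ft_force: [-0.3, 0.7, 0.5]
grip_width: 0.0854
grasp_force: 0.0
```

>>> move_arm([
  [0, 0, 0, 0, 0, 0, 0],
  [0, 0, 0, 0, 0, 0, 0],
  [0, 0, 0, 0, 0, 0, 0],
  [0, 0, 0, 0, 0, 0, 0],
  [0, 0, 0, 0, 0, 0, 0],
  [0, 0, 0, 0, 0, 0, 0],
  [0, 0, 0, 0, 0, 0, 0],
  [0, 0, 0, 0, 0, 0, 0],
])

```text
clock: 14.82
eef_pos: [0.5532, -0.2231, 0.0946]
tool_rot: [0.742, 0.671, -0.001, -0.0]
ft_force: [-3.2, 0.6, 0.8]
grip_width: 0.0209
grasp_force: 61.0
```

```bash
python3 -c "
from h import *
p=np.load('p.npy');st();o=bot.get_obs();e=np.array(o['eef_pos']);g=e+R.from_quat(o['tool_rot']).apply([0,0,-.011])
u=np.array([np.sin(-p[2])*-1*-1,np.cos(p[2]),0])
r=(g-[p[0],p[1],.13])@u;print('grasp y along',r,'lateral',(g-[p[0],p[1],.13])@[np.cos(p[2]),np.sin(p[2]),0],'tilt from z',np.arcsin((g[2]-.13)/abs(np.hypot(r,g[2]-.13))))
Rr=np.hypot(r,g[2]-.13);
for t in np.r_[-.12:.5:.1,.47,.48]:print(round(t,2),np.round([1e3*(Rr*(np.cos(-.12)-np.cos(t))),1e3*Rr*(np.sin(t)-np.sin(-.12))],1))
"
```

```text
14.82 [ 0.5532 -0.2231  0.0946] [ 7.416e-01  6.709e-01 -6.000e-04 -3.000e-04] [-3.2  0.6  0.8] 0.0209 61.0
grasp y along -0.21372716673276923 lateral -0.000710145651533739 tilt from z -0.11370500031859591
-0.12 [0. 0.]
-0.02 [-1.5 21.5]
0.08 [-0.9 42.9]
0.18 [ 1.9 64.3]
0.28 [ 6.8 85.2]
0.38 [ 13.8 105.5]
0.48 [ 22.8 125.1]
0.47 [ 21.8 123.2]
0.48 [ 22.8 125.1]
```

Handle gripped. I'll lift along the arc.

>>> move_arm([
  [0, -0.6, 0, -6.4, 0, 0, 0],
  [0, -0.6, 0, -6.4, 0, 0, 0],
  [0, -0.2, 0, -6.4, 0, 0, 0],
  [0, -0.1, 0, -6.5, 0, 0, 0],
  [0, 0.1, 0, -6.5, 0, 0, 0],
  [0, 0.2, 0, -6.4, 0, 0, 0],
  [0, 0.6, 0, -6.4, 0, 0, 0],
  [0, 0.6, 0, -6.4, 0, 0, 0],
  [0, 0.9, 0, -6.4, 0, 0, 0],
  [0, 1.0, 0, -6.3, 0, 0, 0],
])

```text
clock: 15.65
eef_pos: [0.5534, -0.2205, 0.159]
tool_rot: [0.741, 0.671, -0.0, -0.001]
ft_force: [-0.5, 3.6, -8.5]
grip_width: 0.0211
grasp_force: 59.0
```

>>> move_arm([
  [0, 1.3, 0, -6.3, 0, 0, 0],
  [0, 1.4, 0, -6.3, 0, 0, 0],
  [0, 1.7, 0, -6.2, 0, 0, 0],
  [0, 1.8, 0, -6.2, 0, 0, 0],
  [0, 2.0, 0, -6.1, 0, 0, 0],
  [0, 2.1, 0, -6.1, 0, 0, 0],
  [0, 2.4, 0, -6.0, 0, 0, 0],
  [0, 2.5, 0, -5.9, 0, 0, 0],
  [0, 2.8, 0, -5.8, 0, 0, 0],
  [0, 2.9, 0, -5.8, 0, 0, 0],
])

```text
clock: 16.48
eef_pos: [0.5558, -0.1999, 0.2198]
tool_rot: [0.741, 0.671, -0.0, -0.0]
ft_force: [-1.5, 4.6, -9.0]
grip_width: 0.0206
grasp_force: 59.5
```

```bash
cat >> h.py <<'E'
def tilt():
    o=bot.get_obs();p=np.load('p.npy');g=np.array(o['eef_pos'])+R.from_quat(o['tool_rot']).apply([0,0,-.011])-[p[0],p[1],.13]
    u=np.array([-np.sin(p[2]),np.cos(p[2]),0]);print("tilt",np.arctan2(g[2],-g@u),"R",np.hypot(g[2],g@u))
def crop(n,f,fx=3.9):
    cv2.imwrite(f,cv2.resize(bot.camera(n)[120:270,240:390],None,fx=fx,fy=fx,interpolation=cv2.INTER_CUBIC))
E
python3 -c "
from h import *
crop('scene','pics/s6.png');st();tilt()"
```

```text
16.53 [ 0.5558 -0.1993  0.221 ] [ 7.411e-01  6.714e-01 -1.000e-04 -1.000e-04] [-4.3  6.8 -2.8] 0.0212 60.2
tilt 0.4932883900914977 R 0.21545196463871136
```

View pics/s6.png

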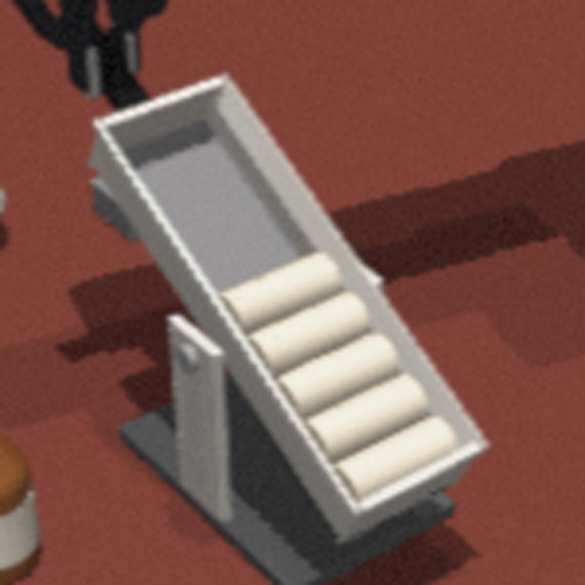

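All five boluses are at the grooves' end: three by the end wall, and two waiting behind at crop (280,285) and (310,325). Now back gently.

>>> move_arm([
  [0, 0, 0, 0, 0, 0, 0],
  [0, 0, 0, 0, 0, 0, 0],
  [0, -0.7, 0, 1.4, 0, 0, 0],
  [0, -1.0, 0, 2.0, 0, 0, 0],
  [0, -1.2, 0, 2.4, 0, 0, 0],
  [0, -1.4, 0, 2.9, 0, 0, 0],
  [0, -1.4, 0, 2.9, 0, 0, 0],
  [0, -1.3, 0, 2.9, 0, 0, 0],
  [0, -1.2, 0, 3.0, 0, 0, 0],
  [0, -1.2, 0, 3.0, 0, 0, 0],
])

```text
clock: 17.37
eef_pos: [0.5548, -0.2089, 0.2018]
tool_rot: [0.741, 0.671, 0.001, 0.0]
ft_force: [-5.0, 6.0, 3.7]
grip_width: 0.0209
grasp_force: 60.7
```

```bash
python3 -c "
from h import *
st();tilt()"
```

```text
17.37 [ 0.5548 -0.2089  0.2018] [7.413e-01 6.712e-01 9.000e-04 3.000e-04] [-5.   6.   3.7] 0.0209 60.7
tilt 0.3935329074286586 R 0.21589119462983283
```

>>> move_arm([
  [0, -1.2, 0, 3.0, 0, 0, 0],
  [0, -1.2, 0, 3.0, 0, 0, 0],
  [0, -1.1, 0, 3.0, 0, 0, 0],
  [0, -1.1, 0, 3.0, 0, 0, 0],
  [0, -1.0, 0, 3.1, 0, 0, 0],
  [0, -1.0, 0, 3.1, 0, 0, 0],
  [0, -0.9, 0, 3.1, 0, 0, 0],
  [0, -0.9, 0, 3.1, 0, 0, 0],
  [0, -0.8, 0, 3.1, 0, 0, 0],
  [0, -0.8, 0, 3.1, 0, 0, 0],
])

```text
clock: 18.2
eef_pos: [0.5536, -0.2197, 0.1713]
tool_rot: [0.742, 0.671, 0.0, 0.001]
ft_force: [-7.6, 4.1, 5.1]
grip_width: 0.021
grasp_force: 60.8
```

>>> move_arm([
  [0, -0.7, 0, 3.2, 0, 0, 0],
  [0, -0.7, 0, 3.2, 0, 0, 0],
  [0, -0.6, 0, 3.2, 0, 0, 0],
  [0, -0.6, 0, 3.2, 0, 0, 0],
  [0, -0.6, 0, 3.2, 0, 0, 0],
  [0, -0.5, 0, 3.2, 0, 0, 0],
  [0, -0.5, 0, 3.2, 0, 0, 0],
  [0, -0.4, 0, 3.2, 0, 0, 0],
  [0, -0.4, 0, 3.2, 0, 0, 0],
  [0, -0.3, 0, 3.2, 0, 0, 0],
])

```text
clock: 19.03
eef_pos: [0.5529, -0.2259, 0.1393]
tool_rot: [0.742, 0.671, -0.001, 0.001]
ft_force: [-8.4, 1.9, 4.7]
grip_width: 0.021
grasp_force: 60.9
```

>>> move_arm([
  [0, -0.2, 0, 3, 0, 0, 0],
  [0, -0.2, 0, 3, 0, 0, 0],
  [0, -0.2, 0, 3, 0, 0, 0],
  [0, -0.1, 0, 3, 0, 0, 0],
  [0, 0, 0, 3, 0, 0, 0],
  [0, 0, 0, 3, 0, 0, 0],
  [0, 0, 0, 3, 0, 0, 0],
  [0, 0, 0, 3, 0, 0, 0],
  [0, 0.1, 0, 3, 0, 0, 0],
  [0, 0.1, 0, 3, 0, 0, 0],
])

```text
clock: 19.87
eef_pos: [0.5528, -0.2271, 0.1092]
tool_rot: [0.742, 0.671, -0.001, 0.001]
ft_force: [-7.9, 0.9, 5.7]
grip_width: 0.0209
grasp_force: 61.5
```

```bash
python3 -c "
from h import *
st();tilt()"
```

```text
19.87 [ 0.5528 -0.2271  0.1092] [ 0.7419  0.6705 -0.0012  0.0013] [-7.9  0.9  5.7] 0.0209 61.5
tilt -0.045153512447717176 R 0.21790934300535983
```

>>> move_arm([
  [0, 0.1, 0, 2.5, 0, 0, 0],
  [0, 0.2, 0, 2.5, 0, 0, 0],
  [0, 0.2, 0, 2.5, 0, 0, 0],
  [0, 0.2, 0, 2.5, 0, 0, 0],
  [0, 0.2, 0, 2, 0, 0, 0],
  [0, 0.2, 0, 1.5, 0, 0, 0],
  [0, 0.2, 0, 1, 0, 0, 0],
  [0, 0, 0, 0.5, 0, 0, 0],
  [0, 0, 0, 0, 0, 0, 0],
  [0, 0, 0, 0, 0, 0, 0],
])

```text
clock: 20.7
eef_pos: [0.5529, -0.2261, 0.0938]
tool_rot: [0.742, 0.67, -0.001, 0.001]
ft_force: [-7.8, -0.6, 2.9]
grip_width: 0.0207
grasp_force: 61.6
```

```bash
python3 -c "
from h import *
crop('scene','pics/s7.png');st();tilt()"
```

```text
20.75 [ 0.5529 -0.2261  0.0938] [ 0.742   0.6704 -0.0014  0.0013] [-8.8 -0.4  3.2] 0.0206 61.6
tilt -0.11577784644668347 R 0.21812097954045084
```

View pics/s7.png

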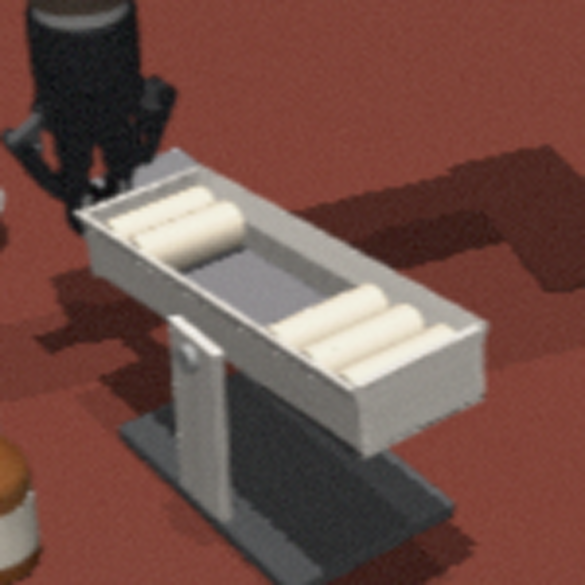

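Three boluses sit in the grooves and two are back against the channel's end wall. I'll release and lift away.

>>> move_arm([
  [0.5, 0, 0, 0, 0, 0, 0],
  [0.8, 0, 0, 0, 0, 0, 0],
  [0.8, 0, 0, 0, 0, 0, 0],
  [0.8, 0, 0, 0, 0, 0, 0],
  [0.8, 0, 0, 0, 0, 0, 0],
  [0.8, 0, 0, -10, 0, 0, 0],
  [0.8, 0, 0, -25, 0, 0, 0],
  [0.8, 0, 0, -35, 0, 0, 0],
  [0.8, 0, 0, -35, 0, 0, 0],
  [0.8, 0, 0, -35, 0, 0, 0],
])

```text
clock: 21.58
eef_pos: [0.5534, -0.224, 0.2333]
tool_rot: [0.741, 0.671, -0.0, 0.0]
ft_force: [0.2, -0.4, 0.1]
grip_width: 0.0683
grasp_force: 0.0
```

>>> move_arm([
  [0.8, 0, 0, 0, 0, 0, 0],
  [0.8, 0, 0, 0, 0, 0, 0],
  [0.8, 0, 0, 0, 0, 0, 0],
  [0.8, 0, 0, 0, 0, 0, 0],
  [0.8, 0, 0, 0, 0, 0, 0],
  [0.8, 0, 0, 0, 0, 0, 0],
])

```text
clock: 22.08
eef_pos: [0.5529, -0.2239, 0.2297]
tool_rot: [0.741, 0.671, -0.001, -0.001]
ft_force: [-0.2, -0.0, 0.3]
grip_width: 0.0678
grasp_force: 0.0
```

```bash
python3 -c "
from h import *
a=cv2.imread('pics/s7.png');crop('scene','pics/s8.png');b=cv2.imread('pics/s8.png');st()
d=cv2.absdiff(a,b)[240:].max(2);print('change in board area',(d>60).sum(),d[:, 200:].mean())
print(bot.job_done())"
```

```text
22.13 [ 0.5531 -0.2239  0.2299] [ 0.7413  0.6712 -0.001  -0.001 ] [-0.9  0.2 -0.5] 0.0687 0.0
change in board area 1 3.542473178994918
the job is handed in; nothing more can be done
None
```

The job is handed in at about 22 s: the stray went into the channel, one bolus sits in each of the three grooves, the two spares are back in the channel, and the board is released at about its starting tilt (roughly -0.12 rad).

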